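# Load the yellow label roll into the label printer

### The job

Load the yellow label roll into the open label printer: pinch its sprung spindle short by the two thumb plates, lower it between the printer's two orange end cups and let it spring out so that a pin sits in each cup. Either end may go in either cup. Leave the blue roll where it stands.

Things in the scene. Friction and masses are not known exactly. Their poses are not given: they have to be found in the camera images.
- yellow: Label spindle to load: yellow paper roll (48 mm diameter, 28 wide) on a telescoping axle between two upright white thumb plates, standing on the plates' feet; 0.15 kg. Origin: underside, midway between the plates when relaxed; z up, y along the axle towards the sprung end. Axle 28 mm above the underside. Plates 4 mm thick, feet 44 mm wide along x up to 36 mm high; above them thumb tabs 24 mm wide up to 86 mm.
- yellow_pin_fixed (a point): Tip of the yellow spindle's fixed steel pin, on the axle at its -y end. Each pin is 8 mm thick and sticks out 28 mm beyond its plate. The roll sits close to the plate at this end.
- yellow_pin_sprung (a point): Tip of the sprung steel pin at the +y end (bare coil spring between its plate and the roll); it moves with the sprung plate. Relaxed, the pin tips are 124 mm apart and the plates 68 mm over their outer faces; fully pinched 94 mm and 38 mm.
- yellow_half (a joint): How far the yellow spindle is pinched short, in m: 0 relaxed, 0.030 fully short. Pinching the two plates together along the axle slides the sprung plate and pin towards the fixed one against a spring of 4 N rising to 11.5 N; let go, it springs out again.
- blue: Bystander of the same make with a blue paper roll; same sizes, origin and axes as the yellow spindle. Not to be moved.
- printer: Label printer, cover off, fixed. Origin: centre of its underside; z up, y along the line of the two cups. Grey base 170 (x) by 180 (y) by 14 mm; a white upright at each side (|y| 64 to 74 mm, top 80 mm above the underside) carries an orange cup. Blocks along the -x and +x edges, up to 42 mm high, stay 50 mm from the line of the cups. Nothing rises above 82 mm.
- cup_left (a point): Centre of the bottom of the orange end cup on the printer's +y side: a round pocket 6 mm deep, clear diameter about 30 mm, outer 38 mm, opening towards the other cup; 62 mm above the printer's underside. The cup bottoms are 120 mm apart, the cup mouths 108 mm.
- cup_right (a point): Centre of the bottom of the like cup on the printer's -y side, facing the left one.
Not all that is in view belongs to the job. What is shaped like the yellow but purple is not meant.

How it is judged:
At the end, for the whole second after the job is handed in: The yellow spindle is held between the end cups by its own spring: the tip of one pin lies within 14 mm of the bottom centre of one cup and the tip of the other pin within 14 mm of that of the other cup (either way round). It is let go and at rest (((distance between yellow_pin_fixed and cup_left below 0.014 m and distance between yellow_pin_sprung and cup_right below 0.014 m) or (distance between yellow_pin_fixed and cup_right below 0.014 m and distance between yellow_pin_sprung and cup_left below 0.014 m)) and linear speed of yellow below 0.02 m/s and contact force between yellow and the fingers below 0.1 N); the robot touches nothing.
It fails at once if the blue roll is moved by more than 30 mm (distance of blue from where it was at the start of the episode above 0.03 m).
It also fails if it takes over 35 s, if anything falls off the work surface, if the arm or the gripper's body presses on something with over 40 N, if the wrist force passes 120 N, or if a joint passes its speed limit or range.

### The arm

A 6-joint arm with a two-finger parallel gripper is mounted at the origin on the work surface. World frame = base frame: x ahead of the robot, y to its left, z up, the work surface at z = 0. Lengths are in m, angles in rad, forces in N, time in s.
With the tool pointing down it reaches from about 0.325 to 1 m from the base axis. Payload 5.1 kg.
Tool frame: the origin (TCP) lies midway between the tips of the shut fingers; the grasp point (between the pads) lies manip.grasp_offset behind it (manip.grasp_offset is the distance from the TCP to the grasp point, in m); x points along the fingers, y is the direction in which the jaws open and shut, and the axes are right-handed (so a half turn about x gives the same grasp; the last joint's range is limited). The gripper opens to 85 mm and grips with 20 to 120 N. Pads are 22 mm wide; open, the fingers measure 114 mm over their backs; the gripper's body (76 mm by 85 mm) begins 54 mm behind the grasp point. The pads swing forward as they close: fully open they stand 13 mm farther back than shut.
Start: joints at [1.09, 0.124, 1.65, -0, 1.367, -0.083], TCP at [0.252, 0.599, 0.231] pointing down, gripper open.
Joint ranges: [-2.61, 2.61], [-1.02, 2.33], [0.03, 2.71], [-1.35, 4.49], [0.32, 2.68], [-2.91, 2.91]. Speed limits (rad/s): [2.57, 2.57, 3.14, 3.14, 3.14, 3.14].

### API

Orientations are given as a unit quaternion [w, x, y, z].
In Python, from plant import manip, jaws, inverse_kinematics, imaging gives the robot as it stands. Calls block until the motion is done:
- manip.reach(position, orientation): joint-space move of the TCP to a pose.
- manip.move_straight(position, v=0.15, frame=None, contact_N=None): straight line of the TCP; frame=None keeps the orientation; v is the mean speed in m/s. With contact_N (N) it stops when the force on the tool has changed by that much, and returns True; else False.
- manip.goto_joints(angles): joint-space move.
- jaws.move_gripper(opening, strength=None): opening from 0.0 (shut) to 1.0 (fully open); strength is the grip in N (None keeps the last); returns when the fingers have stopped.
- manip.dwell(seconds).
- inverse_kinematics(position, orientation): joint angles nearest the present ones, or None.
- manip.get_state(): the state.
- imaging.read_camera(name): name is "side" or "top"; returns the picture (420x560x3 uint8, blue, green, red); there is no depth.
- imaging.get_calibration(name): a dict with "K" (3x3 intrinsics, pixels), "k1" (the pictures are not rectified: a ray, as slopes to the right and down, at radius r is drawn at 1 + k1 r^2 times it, then the intrinsics apply), "eye" and "attitude" of the camera in the world. Camera axes: x right, y down, z forward; pixel columns grow to the right and rows downward; lengths in m; the calibration is good to about 2 mm. A picture is of the moment at which its call begins. get_calibration takes no time and is no camera call.
A pose or a line that the arm cannot do raises manip.PlanningError and nothing moves.
- manip.sign_off(): hands the job in, once; it reports no verdict.
The state is a dict: "time": time; "joint_pos": joint angles; "qd": joint speeds; "effort": joint torques, N m; "position": TCP position; "tool_rot": TCP orientation; "force": force on the tool from outside, world axes, zero at the start; "moment": the same for the moment, N m; "width": opening from 0.0 (shut) to 1.0 (fully open).
Only numpy, scipy, OpenCV 4.12 (cv2) and the standard library are available. Lean on these libraries where they do the work, as an engineer would, in place of code of your own. Each camera call takes 0.05 s, during which the arm holds its last target.

## Working session

There is one attempt and no reset: what is moved stays moved. The work goes in short steps, each a Python script; the robot and the scene stay as the last script left them, time stands still between calls to the robot, and variables do not carry over. Pictures are saved under pics/ and viewed, and the job is handed in when it is done.

```bash
ls; mkdir -p pics; python3 - <<'E'
from plant import manip,jaws,imaging
import cv2
for n in("side","top"):
    cv2.imwrite(f"pics/{n}0.png",imaging.read_camera(n)); print(n,imaging.get_calibration(n))
print(manip.get_state(),manip.grasp_offset)
E
```

```text
pics
side {'K': array([[425.64578294,   0.        , 281.513288  ],
       [  0.        , 425.64578294, 209.53108849],
       [  0.        ,   0.        ,   1.        ]]), 'k1': -0.06078936553170919, 'eye': array([-0.03567257, -0.68972937,  0.71898433]), 'attitude': array([-0.43140897,  0.83821115, -0.292515  ,  0.16038498])}
top {'K': array([[457.8715956 ,   0.        , 286.86448911],
       [  0.        , 457.8715956 , 205.37498022],
       [  0.        ,   0.        ,   1.        ]]), 'k1': -0.15072464744935385, 'eye': array([ 0.41588534, -0.03090766,  1.03465434]), 'attitude': array([ 0.04341376, -0.70327571,  0.70910075, -0.02635608])}
{'time': 0.1, 'joint_pos': array([ 1.09039101e+00,  1.24434058e-01,  1.65154482e+00, -1.22571705e-06,
        1.36748885e+00, -8.26159953e-02]), 'qd': array([-0.00018814, -0.00078939, -0.0019726 , -0.00134398, -0.00012175,
       -0.00185678]), 'effort': array([ 4.72373176e-04, -4.24933434e+01, -3.66653109e+01, -1.72814925e-04,
        3.99430777e-03, -5.24561131e-06]), 'position': array([0.25157874, 0.59874158, 0.23017535]), 'tool_rot': array([ 0.69298253,  0.13907722,  0.69335005, -0.14035115]), 'force': array([0.20080763, 0.69889216, 0.0975616 ]), 'moment': array([ 0.03203772, -0.04278024, -0.00756082]), 'width': 0.9983482526164285} 0.0187
```

View pics/side0.png

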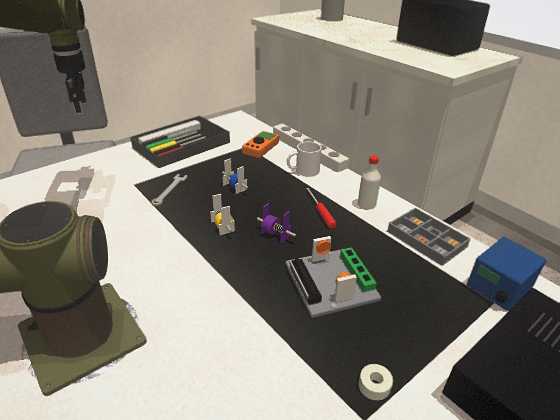

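View pics/top0.png

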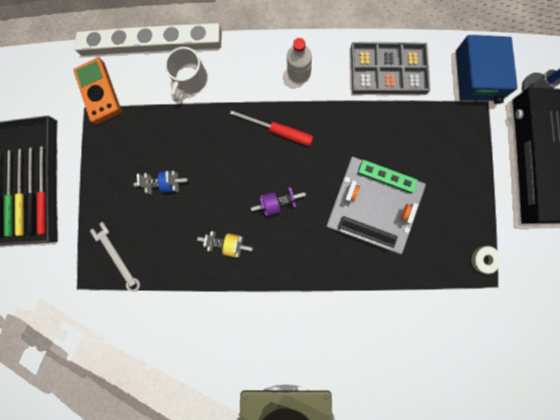

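Candidates (top view): yellow roll at (230,244), blue at (160,182) and purple at (278,202). The yellow one is the target. I'll check it and the printer in close crops.

```bash
python3 - <<'E'
import cv2
t=cv2.imread("pics/top0.png");s=cv2.imread("pics/side0.png")
def crop(im,x,y,w,h,k,n):
    cv2.imwrite(n,cv2.resize(im[y:y+h,x:x+w],None,fx=k,fy=k,interpolation=cv2.INTER_CUBIC))
crop(t,190,220,70,50,11,"pics/ct_y.png")
crop(t,320,150,110,82,7,"pics/ct_p.png")
crop(s,195,185,60,55,10,"pics/cs_y.png")
crop(s,280,230,105,85,7,"pics/cs_p.png")
E
```

```text
(no output)
```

View pics/ct_y.png

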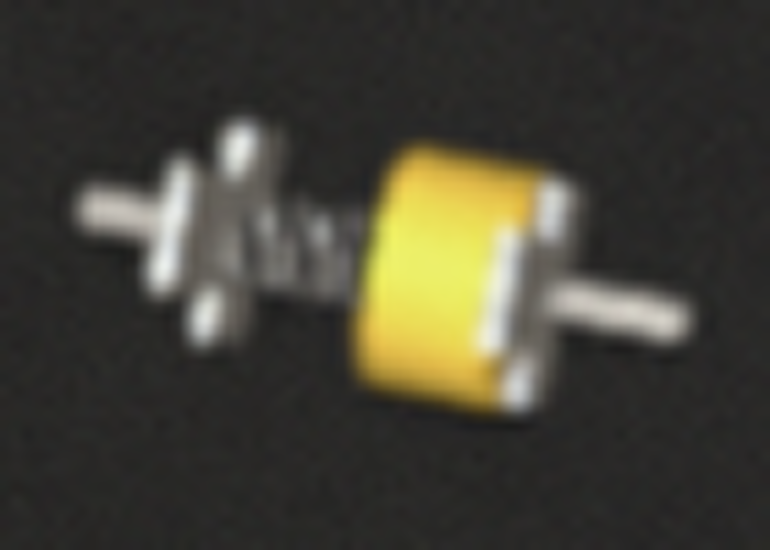

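View pics/ct_p.png

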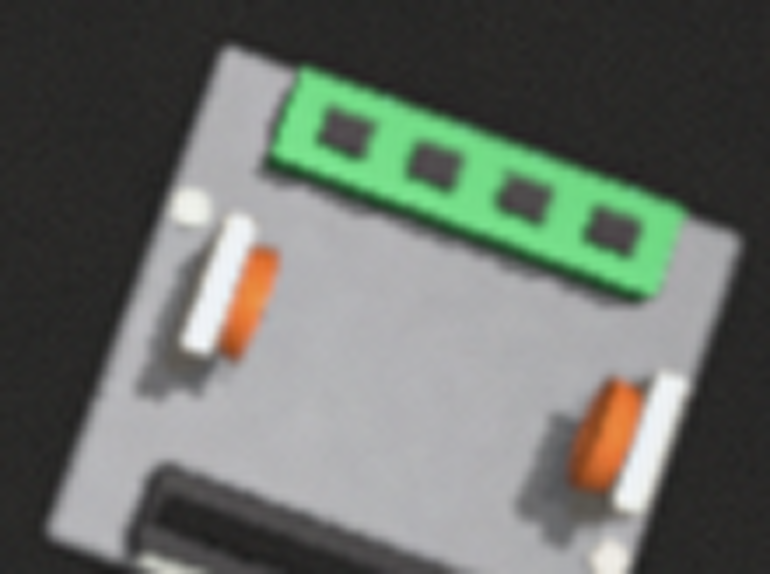

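View pics/cs_y.png

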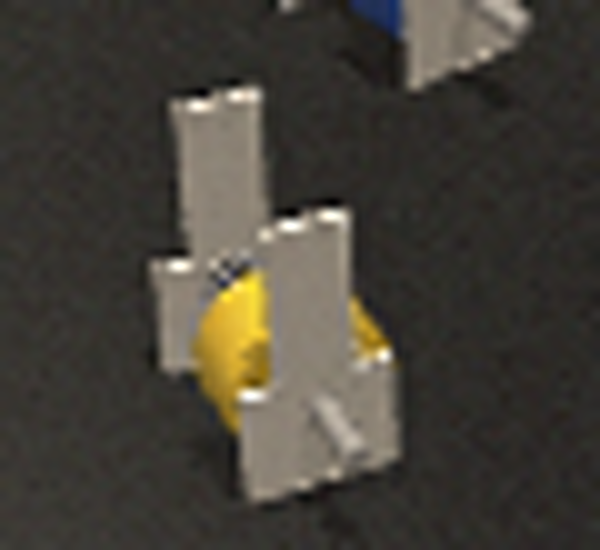

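View pics/cs_p.png

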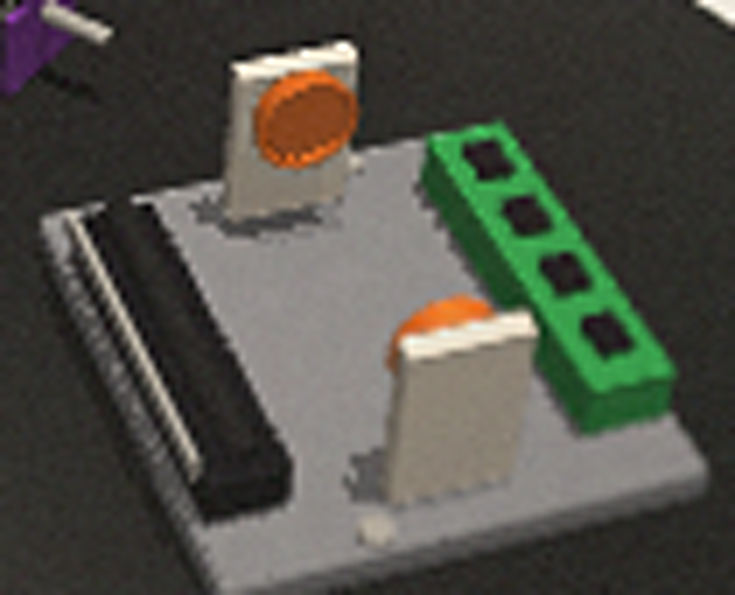

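Confirmed: yellow roll with the spring visible on its image-left side and the plates upright. The sprung tip is at about (197,239) in the top view and the fixed tip at (252,249). The printer uprights are at about (351,190) and (413,213). Next I'll fit both poses.

```bash
cat > h.py <<'E'
import numpy as np, cv2
from scipy.spatial.transform import Rotation as R
from scipy.optimize import least_squares
from plant import imaging
C={n:imaging.get_calibration(n) for n in("side","top")}
def q2R(q): return R.from_quat(np.r_[q[1:],q[0]])
def proj(n,P):
    c=C[n]; p=q2R(c["attitude"]).inv().apply(np.atleast_2d(P)-c["eye"]); s=p[:,:2]/p[:,2:]
    r2=(s**2).sum(1,keepdims=True); s=s*(1+c["k1"]*r2)
    return s@c["K"][:2,:2].T+c["K"][:2,2]
def place(p,L): return R.from_euler('z',p[2]).apply(L)+[p[0],p[1],0]
def fit(obs,p0,verbose=1):
    def f(p): return np.concatenate([(proj(n,place(p,np.array([o[0] for o in l])))-np.array([o[1] for o in l])).ravel() for n,l in obs.items()])
    s=least_squares(f,p0,loss='soft_l1')
    if verbose: print(s.x,"rms",np.sqrt(np.mean(s.fun**2) if 0 else np.mean(f(s.x)**2)));print(f(s.x).reshape(-1,2).round(1).tolist())
    return s.x
def cr(l,k,ox,oy): return [(np.array(a)/1000,((b[0]+.5)/k-.5+ox,(b[1]+.5)/k-.5+oy)) for a,b in l]
E
python3 - <<'E'
from h import *
print(q2R(C["top"]["attitude"]).as_matrix().round(2))
T=cr([((0,62,30),(82,208)),((0,-62,30),(688,322)),((0,32,86),(172,228)),((0,-32,86),(503,290)),((0,32,36),(222,233)),((0,-32,36),(536,298))],11,190,220)
S=cr([((0,-62,28),(358,455)),((-12,-34,86),(262,235)),((12,-34,86),(350,212)),((-22,-34,36),(240,397)),((22,-34,36),(398,354)),((-22,-34,0),(248,500)),((22,-34,0),(400,460)),((-12,34,86),(170,103)),((12,34,86),(262,90)),((-22,34,36),(152,262))],10,195,185)
for o in({"top":T},{"side":S},{"top":T,"side":S}): fit(o,[.34,.1,.1])
print('printer')
T=cr([((85,90,14),(228,45)),((85,-90,14),(742,240)),((-85,90,14),(48,535)),((0,69,80),(217,284)),((0,-69,80),(650,440))],7,320,150)
S=cr([((-85,90,14),(42,218)),((85,-90,14),(708,472)),((0,69,80),(295,62)),((0,-69,80),(468,338))],7,280,230)
for o in({"top":T},{"side":S},{"top":T,"side":S}): fit(o,[.4,-.2,-.3])
E
```

```text
[[-0.01 -1.    0.1 ]
 [-1.    0.01  0.02]
 [-0.02 -0.1  -0.99]]
[ 0.43213133  0.13123309 -0.19052481] rms 0.1584692660518474
[[0.2, -0.1], [-0.2, 0.0], [0.1, 0.1], [-0.2, 0.1], [0.1, 0.1], [-0.0, -0.3]]
[ 0.43579193  0.13403537 -0.20524409] rms 0.2667528452507535
[[0.0, 0.3], [0.1, -0.2], [-0.0, -0.2], [-0.0, 0.1], [-0.4, 0.0], [0.1, 0.4], [0.1, -0.0], [0.4, 0.1], [-0.4, -0.8], [0.2, 0.2]]
[ 0.43331996  0.13171624 -0.18954024] rms 0.5512095997551137
[[0.0, -0.6], [-0.4, -0.5], [-0.2, -0.5], [-0.4, -0.4], [-0.1, -0.4], [-0.3, -0.9], [0.0, 0.9], [-0.0, 0.6], [-0.2, 0.5], [-0.1, 0.8], [-0.5, 0.6], [0.0, 1.2], [-0.1, 0.6], [-0.1, 0.8], [-1.0, -0.1], [-0.3, 1.0]]
printer
[ 0.51688911 -0.20788057 -0.36720051] rms 0.3594952739879579
[[-0.5, -0.1], [0.4, -0.3], [-0.5, 0.1], [0.5, -0.1], [0.1, 0.5]]
[ 0.51820531 -0.20817537 -0.37074986] rms 0.4573233198672901
[[-0.9, -0.3], [0.8, 0.3], [0.2, 0.1], [-0.2, -0.3]]
[ 0.51728874 -0.20806764 -0.36728845] rms 0.45725541579431883
[[-0.4, -0.3], [0.4, -0.5], [-0.4, -0.1], [0.6, -0.3], [0.1, 0.3], [-1.3, -0.1], [0.5, 0.3], [-0.2, 0.2], [-0.4, -0.1]]
```

Both fits have residuals under 1.3 px. Yellow is at about (0.433, 0.132) with yaw -0.19, and the printer at (0.517, -0.208) with yaw -0.367. The required rotation is small, so I'll go for the grasp on the tabs.

```bash
cat >> h.py <<'E'
def tool(yaw,flip):  # tool x down, tool y along object's y
    y=np.array([-np.sin(yaw),np.cos(yaw),0])*(-1 if flip else 1); x=np.array([0,0,-1.])
    q=R.from_matrix(np.c_[x,y,np.cross(x,y)]).as_quat(); return np.r_[q[3],q[:3]]
E
python3 - <<'E'
from h import *
from plant import manip,jaws,inverse_kinematics
y=[.4332,.1317,-.191]; p=[.5173,-.2081,-.3673]
for f in(0,1):
    print(f,[inverse_kinematics(np.array([a[0],a[1],.17]),tool(a[2],f)) for a in(y,p)])
a=[inverse_kinematics(np.array([y[0],y[1],.17]),tool(y[2],f)) for f in(0,1)]
q=manip.get_state()["joint_pos"]; f=int(np.argmin([9 if b is None else abs(b-q).max() for b in a]));print("flip",f)
o=tool(y[2],f)
manip.reach(np.array([y[0],y[1],.17]),o)
manip.move_straight(np.array([y[0],y[1],.12]),v=.1)
for n in("side","top"): cv2.imwrite(f"pics/{n}1.png",imaging.read_camera(n))
s=manip.get_state();print(s["time"],s["position"],s["force"])
s1=cv2.imread("pics/side1.png")[150:260,150:300];t1=cv2.imread("pics/top1.png")[190:300,160:310]
cv2.imwrite("pics/c1.png",np.vstack([cv2.resize(x,None,fx=2.7*1,fy=2.7,interpolation=2) for x in(s1,t1)]))
E
```

```text
0 [array([ 1.76478889e-01, -2.85275286e-01,  2.13890162e+00, -4.44089210e-16,
        1.28796632e+00, -1.20331744e+00]), array([-4.78748183e-01, -3.30655205e-02,  1.91814322e+00, -4.44089210e-16,
        1.25651496e+00, -1.68224451e+00])]
1 [array([ 1.76478889e-01, -2.85275286e-01,  2.13890162e+00, -4.44089210e-16,
        1.28796632e+00,  1.93827522e+00]), array([-4.78748183e-01, -3.30655205e-02,  1.91814322e+00, -4.44089210e-16,
        1.25651496e+00,  1.45934814e+00])]
flip 0
2.6833 [0.43390127 0.13187835 0.12094079] [-0.24057937 -0.36239356  0.59152796]
```

View pics/c1.png

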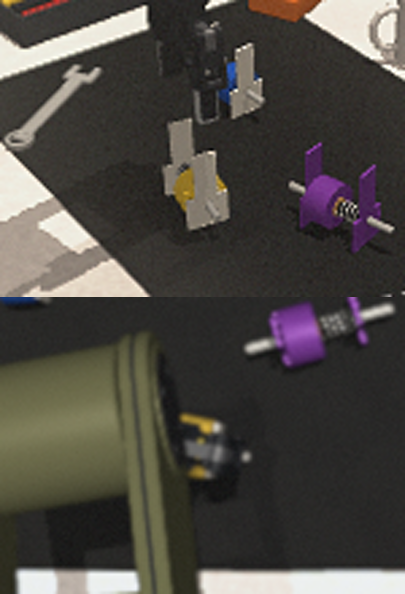

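The near finger appears at about (226,187) in the side view, directly above the near tab, and the top view is occluded by the arm. I'll compare against the expected finger projection, then descend with contact detection.

```bash
python3 - <<'E'
from h import *
from plant import manip,jaws
y=[.4332,.1317,-.191]
print(proj("side",place(y,np.array([[0,-.0425,.134],[0,.0425,.134]]))))
print("hit",manip.move_straight(np.array([y[0],y[1],.05]),v=.08,contact_N=5))
s=manip.get_state();print(s["time"],s["position"],s["force"])
im=imaging.read_camera("side");cv2.imwrite("pics/side2.png",im)
cv2.imwrite("pics/c2.png",cv2.resize(im[150:250,170:280],None,fx=6,fy=6,interpolation=2))
E
```

```text
[[225.12857815 193.49636677]
 [213.18777641 177.89618532]]
hit False
3.7083 [0.43373538 0.13179907 0.0505567 ] [ 0.88316477 -1.41642301 -0.11774564]
```

View pics/c2.png

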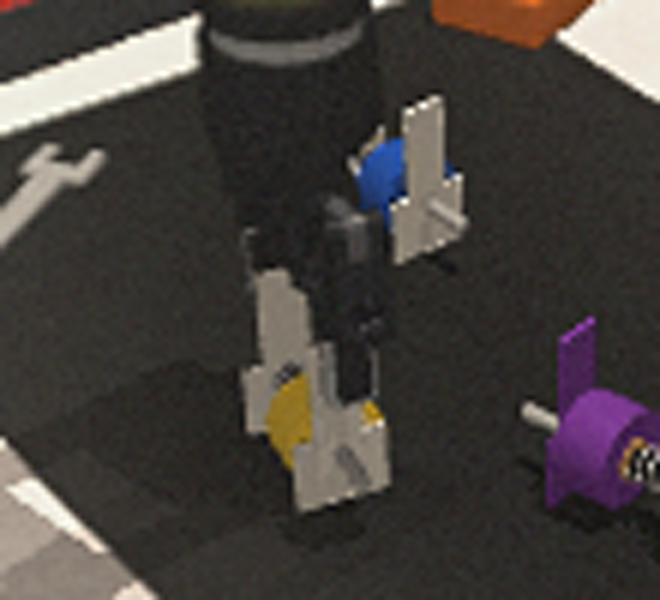

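The near finger is outside the near tab and the far one behind the far tab, so they straddle it. Now I'll pinch.

```bash
python3 - <<'E'
from h import *
from plant import manip,jaws
jaws.move_gripper(0.60,30)
s=manip.get_state();print(s["width"],s["force"])
jaws.move_gripper(0.40,40)
s=manip.get_state();print(s["width"],s["time"],s["force"])
P=s["position"]
manip.move_straight(P+[0,0,.10],v=.1)
s=manip.get_state();print(s["width"],s["time"],s["position"],s["force"])
for n in("side","top"):
    im=imaging.read_camera(n);cv2.imwrite(f"pics/{n}3.png",im)
s3=cv2.imread("pics/side3.png")[120:240,170:290];t3=cv2.imread("pics/top3.png")[190:290,170:290]
cv2.imwrite("pics/c3.png",cv2.resize(s3,None,fx=5,fy=5,interpolation=2))
E
```

```text
0.6024329446653307 [-1.38564073 -0.54191056 10.72285509]
0.42065340093721143 4.4667 [-2.17437341 -0.70496327 19.24220234]
0.42219808122111774 5.6667 [0.4366826  0.13216956 0.15402361] [-0.68490856  0.50348721 -2.20578481]
```

View pics/c3.png

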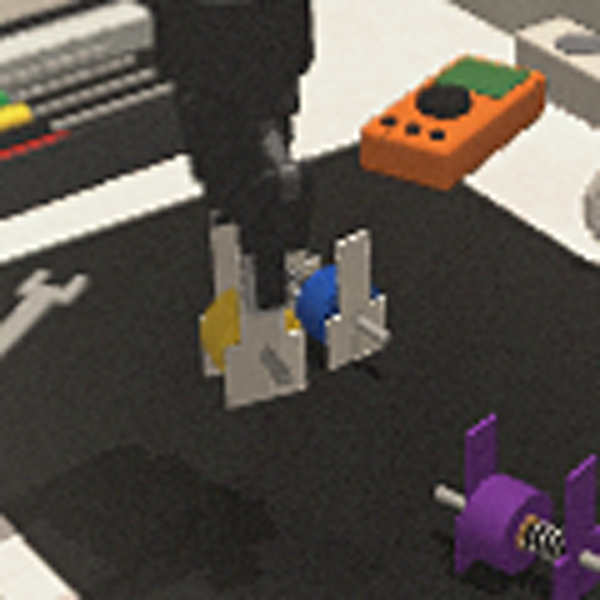

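The spindle is pinched and lifted. The yellow plates are close together at about (222,190) in the side view, and blue and purple are untouched. I'll carry it over the printer and re-measure there.

```bash
python3 - <<'E'
from h import *
from plant import manip,jaws
p=[.5173,-.2081,-.3673]
o=tool(p[2],0)
s=manip.get_state()
manip.move_straight(s["position"]+[0,0,.04],v=.12)
manip.reach(np.array([p[0],p[1],.19]),o)
manip.move_straight(np.array([p[0],p[1],.148]),v=.1)
manip.dwell(.2)
s=manip.get_state();print(s["width"],s["time"],s["position"],s["tool_rot"],o,s["force"])
for n in("side","top"):
    im=imaging.read_camera(n);cv2.imwrite(f"pics/{n}4.png",im)
s3=cv2.imread("pics/side4.png")[205:325,275:395];t3=cv2.imread("pics/top4.png")[145:245,320:440]
cv2.imwrite("pics/cs4.png",cv2.resize(s3,None,fx=5,fy=5,interpolation=2))
cv2.imwrite("pics/ct4.png",cv2.resize(t3,None,fx=6,fy=6,interpolation=2))
E
```

```text
0.42178390354705636 8.325 [ 0.51791624 -0.2083588   0.14907223] [ 0.6958574   0.12894558  0.69457573 -0.1293061 ] [ 0.69521585  0.12913142  0.69521585 -0.12913142] [ 0.14038677  0.74193664 -1.69198939]
```

View pics/cs4.png

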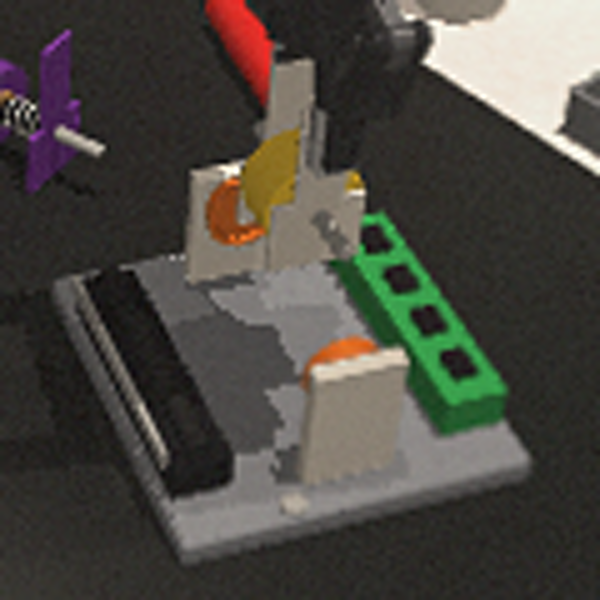

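View pics/ct4.png

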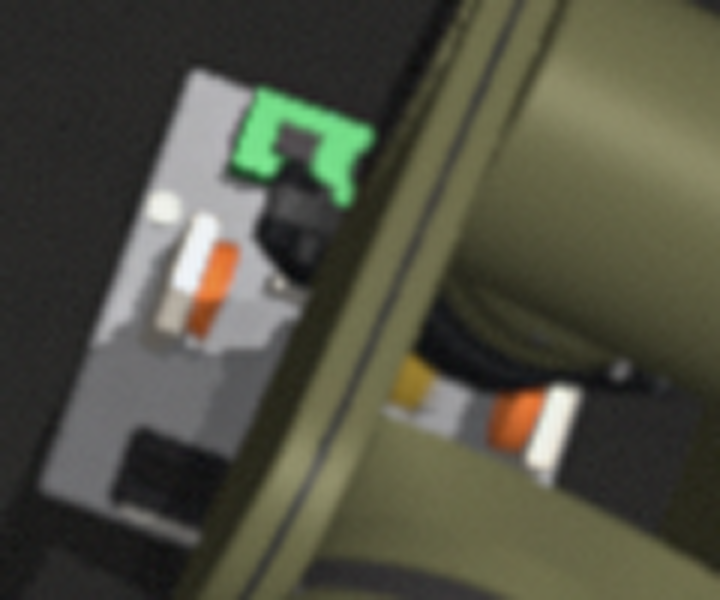

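The finger looks offset towards +x relative to the tab. I'll zoom in to measure the held spindle.

```bash
python3 - <<'E'
import cv2
s3=cv2.imread("pics/side4.png")[210:265,312:362]
s3=cv2.convertScaleAbs(s3,alpha=1.4,beta=20)
cv2.imwrite("pics/cs4b.png",cv2.resize(s3,None,fx=10,fy=10,interpolation=2))
E
```

```text
(no output)
```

View pics/cs4b.png

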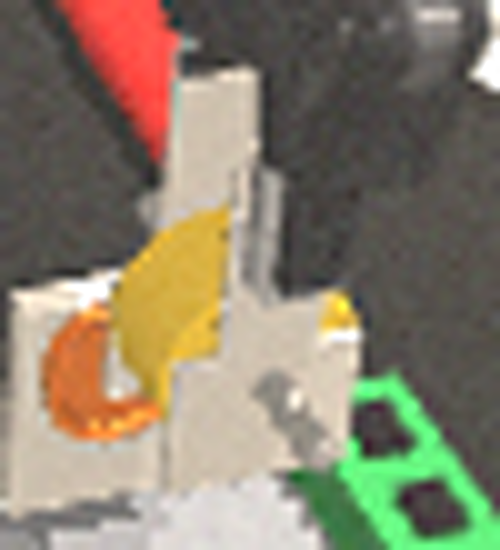

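```bash
cat > f4.py <<'E'
from h import *
S=cr([((-22,-19,36),(172,360)),((-22,-19,0),(172,488)),((22,-19,36),(360,325)),((22,-19,0),(352,458)),((0,-47,28),(316,452)),((-12,19,86),(178,80)),((12,19,86),(258,68))],10,312,210)
T=cr([((0,47,28),(278,287))],6,320,145)
obs={"side":S,"top":T}
def pl(p,L): return R.from_euler('ZYX',[p[3],p[4],p[5]]).apply(L)+p[:3]
def f(p): return np.r_[np.concatenate([(proj(n,pl(p,np.array([o[0] for o in l])))-np.array([o[1] for o in l])).ravel() for n,l in obs.items()]),p[4]*20,p[5]*20]
s=least_squares(f,[.517,-.208,.095,-.37,0,0],loss='soft_l1');print(s.x);print(f(s.x).round(1))
p=[.5173,-.2081,-.3673]
M=R.from_euler('z',-p[2])
for L in([0,-.047,.028],[0,.047,.028],[0,0,0]): print("in printer frame",M.apply(pl(s.x,np.array(L))-[p[0],p[1],0]))
E
python3 f4.py
```

```text
[ 0.51366112 -0.21156928  0.10030261 -0.37585643 -0.01402465 -0.01799423]
[ 0.2  0.8 -0.8  0.8  0.4  0.3 -0.3 -0.2  0.4  0.6 -1.5 -1.1  0.9 -1.9
 -0.1 -0.2 -0.3 -0.4]
in printer frame [-0.00295259 -0.051028    0.12914092]
in printer frame [-0.00212471  0.04295314  0.12744972]
in printer frame [-0.00215036 -0.00454459  0.10030261]
```

```bash
cat >> f4.py <<'E'
print("--- variants")
def rep(x,t):
    print(t,x.round(4),[M.apply(pl(x,np.array([0,a,.028]))-[p[0],p[1],0]).round(4).tolist() for a in(-.047,.047)])
for w in(3,400):
  for use in(("side","top"),("side",)):
    g=lambda q:np.r_[np.concatenate([(proj(n,pl(q,np.array([o[0] for o in obs[n]])))-np.array([o[1] for o in obs[n]])).ravel() for n in use]),q[4]*w,q[5]*w]
    s=least_squares(g,[.517,-.208,.095,-.37,0,0],loss='soft_l1');rep(s.x,(w,use))
# expectation overlay
im=cv2.imread("pics/top4.png")
for a in(-4,0): print(a,proj("top",place(p,np.array([[-.002,.047+a/1000,.127]]))),proj("side",place(p,np.array([[-.002,-.047+a/1000,.127]]))))
t=im[178:208,350:390];cv2.imwrite("pics/ct4b.png",cv2.resize(cv2.convertScaleAbs(t,alpha=1.3,beta=20),None,fx=15,fy=15,interpolation=2))
E
python3 f4.py
```

```text
[ 0.51366112 -0.21156928  0.10030261 -0.37585643 -0.01402465 -0.01799423]
[ 0.2  0.8 -0.8  0.8  0.4  0.3 -0.3 -0.2  0.4  0.6 -1.5 -1.1  0.9 -1.9
 -0.1 -0.2 -0.3 -0.4]
in printer frame [-0.00295259 -0.051028    0.12914092]
in printer frame [-0.00212471  0.04295314  0.12744972]
in printer frame [-0.00215036 -0.00454459  0.10030261]
--- variants
(3, ('side', 'top')) [ 0.5134 -0.2125  0.0999 -0.3821 -0.0151 -0.047 ] [[-0.0032, -0.0511, 0.1301], [-0.0017, 0.0428, 0.1256]]
(3, ('side',)) [ 0.5447 -0.1873  0.0666 -0.4181 -0.0216 -0.0682] [[0.0151, -0.0157, 0.0978], [0.02, 0.078, 0.0914]]
(400, ('side', 'top')) [ 5.135e-01 -2.108e-01  1.005e-01 -3.686e-01 -1.000e-04 -1.000e-04] [[-0.0027, -0.0509, 0.1285], [-0.0025, 0.0431, 0.1285]]
(400, ('side',)) [ 5.418e-01 -1.868e-01  7.030e-02 -3.755e-01 -1.000e-04 -1.000e-04] [[0.0148, -0.0183, 0.0983], [0.0156, 0.0757, 0.0982]]
-4 [[365.7619823  192.18995648]] [[343.90349326 255.98989607]]
0 [[363.88615147 191.49326271]] [[343.10836715 254.7840597 ]]
```

View pics/ct4b.png

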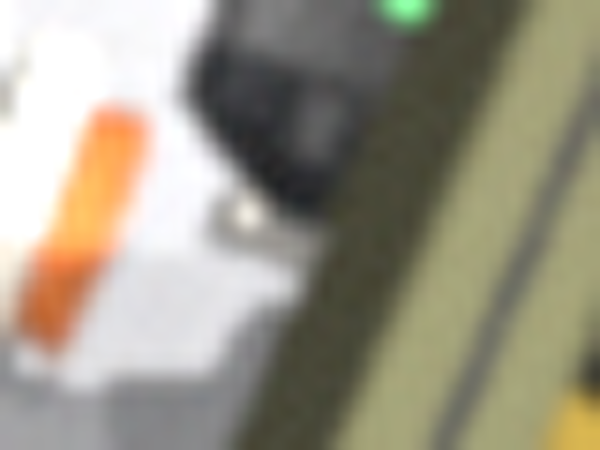

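```bash
sed -i 's/T=cr(.*/T=[(np.array([0,47,28])\/1000,(363.8,192.5))]/' f4.py; python3 f4.py
```

```text
[ 0.51560999 -0.20871843  0.09703622 -0.34487072 -0.00183095 -0.01899873]
[ 0.4  0.9 -0.8  0.9  0.1  0.2 -0.6 -0.3  0.7  0.5 -1.6 -0.9  0.5 -1.7
  0.1 -0.5 -0.  -0.4]
in printer frame [-0.00036612 -0.04763315  0.12592401]
in printer frame [-0.00247065  0.04632632  0.12413824]
in printer frame [-0.00135521 -0.00118406  0.09703622]
--- variants
(3, ('side', 'top')) [ 0.5151 -0.2097  0.0965 -0.3509  0.0053 -0.0527] [[-0.0005, -0.0477, 0.127], [-0.0021, 0.0462, 0.122]]
(3, ('side',)) [ 0.5447 -0.1873  0.0666 -0.4181 -0.0216 -0.0682] [[0.0151, -0.0157, 0.0978], [0.02, 0.078, 0.0914]]
(400, ('side', 'top')) [ 5.157e-01 -2.081e-01  9.730e-02 -3.395e-01 -0.000e+00 -1.000e-04] [[-0.0002, -0.0475, 0.1253], [-0.0028, 0.0464, 0.1253]]
(400, ('side',)) [ 5.418e-01 -1.868e-01  7.030e-02 -3.755e-01 -1.000e-04 -1.000e-04] [[0.0148, -0.0183, 0.0983], [0.0156, 0.0757, 0.0982]]
-4 [[365.7619823  192.18995648]] [[343.90349326 255.98989607]]
0 [[363.88615147 191.49326271]] [[343.10836715 254.7840597 ]]
```

With the sharper pin-tip reading, the pins are centred to about 2 mm in y and about -1.4 mm in x, with the axle roughly 24.5 mm below the TCP. Next: correct the x offset, lower with a contact stop, and look.

```bash
python3 - <<'E'
from h import *
from plant import manip,jaws
p=[.5173,-.2081,-.3673]
t=place(p,np.array([[.0014,.0007,0.]]))[0]; t[2]=.0835
print("hit",manip.move_straight(t,v=.06,contact_N=6))
s=manip.get_state();print(s["width"],s["time"],s["position"],s["force"])
for n in("side","top"):
    im=imaging.read_camera(n);cv2.imwrite(f"pics/{n}5.png",im)
s3=cv2.imread("pics/side5.png")[225:310,280:385];t3=cv2.imread("pics/top5.png")[160:230,335:430]
cv2.imwrite("pics/cs5.png",cv2.resize(s3,None,fx=7,fy=7,interpolation=2))
cv2.imwrite("pics/ct5.png",cv2.resize(t3,None,fx=7,fy=7,interpolation=2))
E
```

```text
hit False
0.4193280826353926 9.65 [ 0.51926674 -0.20818251  0.08411702] [-0.16145079  0.58263645 -1.65939155]
```

View pics/cs5.png

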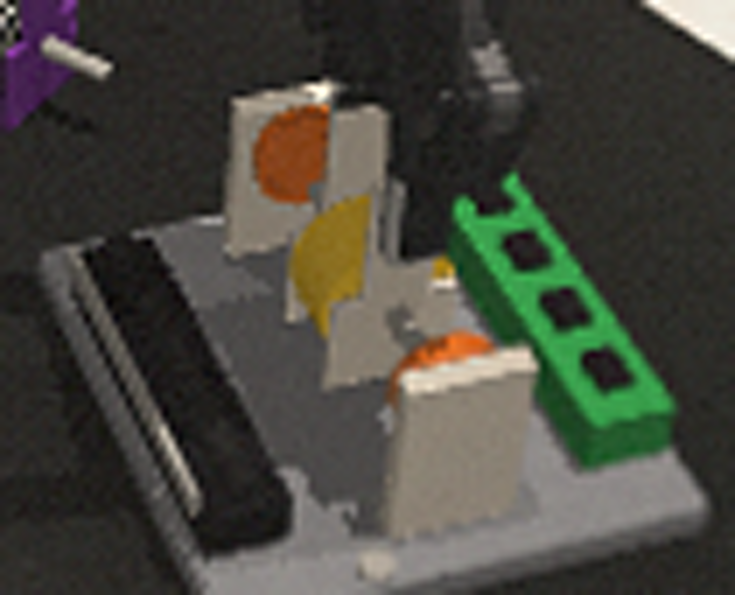

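View pics/ct5.png

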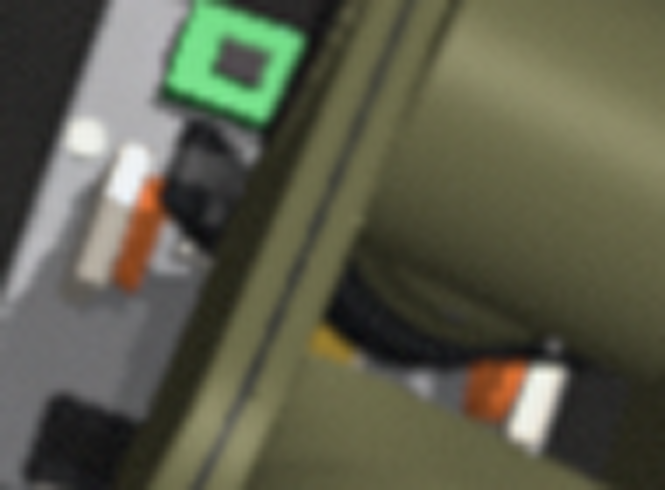

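The spindle is down between the cups without contact. I'll check the visible corners against the prediction, then release in steps.

```bash
python3 - <<'E'
from h import *
p=[.5173,-.2081,-.3673]
k=lambda P:(proj("side",place(p,np.array(P)))-[280,225]+.5)*7-.5
print(k([[-.022,-.019,.032],[-.022,-.019,.068],[-.012,.019,.118],[.012,.019,.118],[-.022,.019,.032]]))
# observed (325,388) (333,300?) (330,112) (388,112) (288,320)
print(k([[-.022,-.019,.036],[-.022,.019,.036]]))
E
```

```text
[[323.04739855 389.22852982]
 [331.84871759 307.85364305]
 [326.8071736  107.72609234]
 [395.76887722  93.97384832]
 [279.19918215 312.24349689]]
[[324.00762597 380.36568903]
 [280.02508122 303.45095423]]
```

```bash
python3 - <<'E'
from h import *
from plant import manip,jaws
s=manip.get_state();P=s["position"]
manip.move_straight(P+[0,0,.001],v=.05)
for w in(.5,.58,.66):
    jaws.move_gripper(w,40)
    s=manip.get_state();print(w,s["width"],s["time"],s["position"],s["force"])
for n in("side","top"):
    im=imaging.read_camera(n);cv2.imwrite(f"pics/{n}6.png",im)
s3=cv2.imread("pics/side6.png")[225:310,280:385]
cv2.imwrite("pics/cs6.png",cv2.resize(s3,None,fx=7,fy=7,interpolation=2))
t3=cv2.imread("pics/top6.png")[160:230,335:430]
cv2.imwrite("pics/ct6.png",cv2.resize(t3,None,fx=7,fy=7,interpolation=2))
E
```

```text
0.5 0.5002379036602774 10.2417 [ 0.51921593 -0.20814053  0.08511114] [ 0.03133908 -0.08099764 -1.76078704]
0.58 0.5792654447325205 10.4833 [ 0.51922434 -0.20814922  0.08508345] [-0.06908899 -0.32694672 -1.31253497]
0.66 0.6593874719442359 10.725 [ 0.51923292 -0.20814269  0.08511846] [-0.19928343  0.29013149 -2.74426367]
```

View pics/cs6.png

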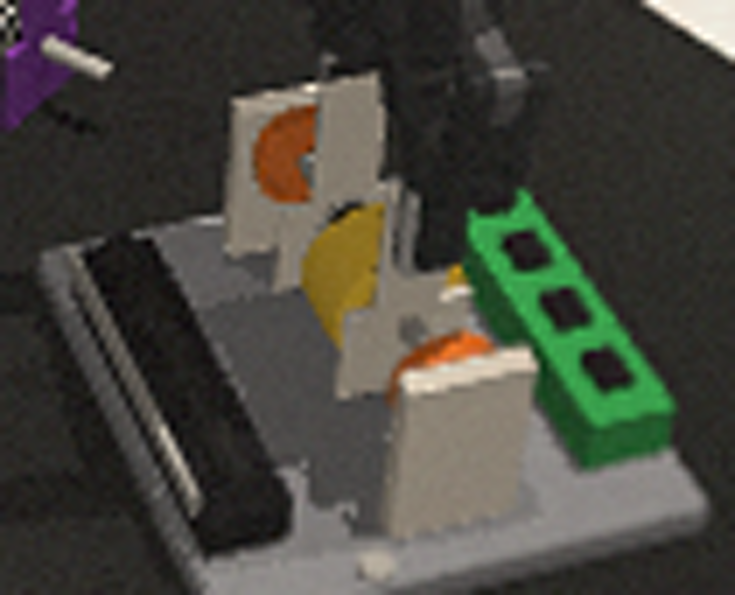

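View pics/ct6.png

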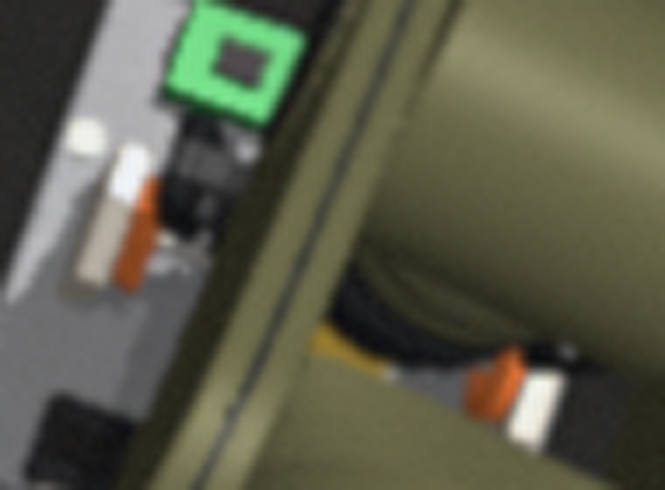

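The far pin is near the middle of its orange cup at about (323,248), and the near pin is heading into its cup below the rim. Both should be just inside the mouths, so I'll continue the release.

```bash
python3 - <<'E'
from h import *
from plant import manip,jaws
for w in(.72,.78,.9):
    jaws.move_gripper(w,40)
    s=manip.get_state();print(w,s["width"],s["time"],s["position"],s["force"])
manip.dwell(.2)
for n in("side","top"):
    im=imaging.read_camera(n);cv2.imwrite(f"pics/{n}7.png",im)
s3=cv2.imread("pics/side7.png")[225:310,280:385]
cv2.imwrite("pics/cs7.png",cv2.resize(s3,None,fx=7,fy=7,interpolation=2))
E
```

```text
0.72 0.7184419534463728 11.05 [ 0.51925092 -0.20816009  0.08514374] [-0.60975484  0.11795992 -2.33563614]
0.78 0.7754522331833923 11.275 [ 0.5195916  -0.20831932  0.08559337] [ 0.58647714 -0.22233424 -0.63395931]
0.9 0.8986775241191469 11.5417 [ 0.51934403 -0.20821821  0.08528723] [-0.25486255  0.93056638 -0.50840295]
```

View pics/cs7.png

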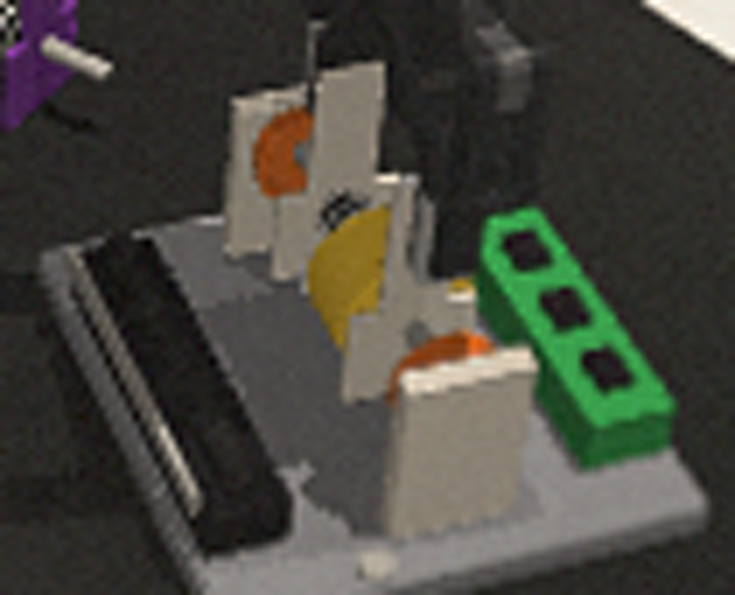

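The fingers are clear of the plates and the spindle stays up between the cups. I'll withdraw upward, move aside and look.

```bash
python3 - <<'E'
from h import *
from plant import manip,jaws
P=manip.get_state()["position"]
print("hit",manip.move_straight(P+[0,0,.12],v=.1,contact_N=5))
s=manip.get_state();print(s["time"],s["position"],s["force"])
if s["position"][2]>.19:
    manip.reach(np.array([.35,.25,.28]),tool(-.19,0))
manip.dwell(.3)
for n in("side","top"):
    im=imaging.read_camera(n);cv2.imwrite(f"pics/{n}8.png",im)
s3=cv2.imread("pics/side8.png")[225:310,280:385]
cv2.imwrite("pics/cs8.png",cv2.resize(s3,None,fx=7,fy=7,interpolation=2))
t3=cv2.imread("pics/top8.png")[150:232,320:430]
cv2.imwrite("pics/ct8.png",cv2.resize(t3,None,fx=7,fy=7,interpolation=2))
E
```

```text
hit False
13.1917 [ 0.5187763  -0.20790029  0.20407411] [-0.01758328  0.06931393  0.19397849]
```

View pics/cs8.png

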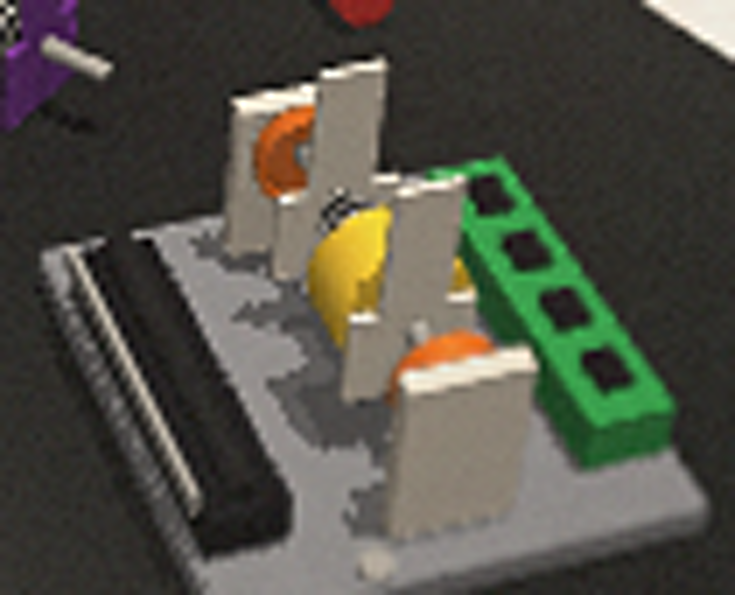

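View pics/ct8.png

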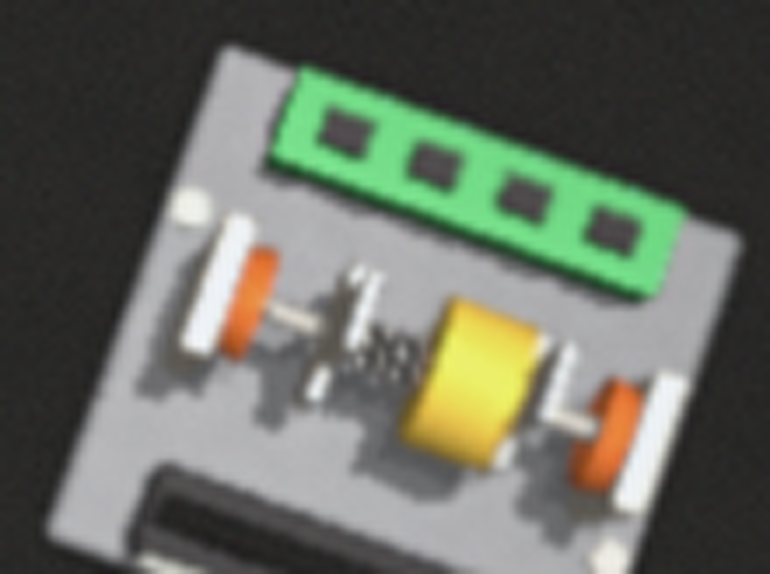

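View pics/top8.png

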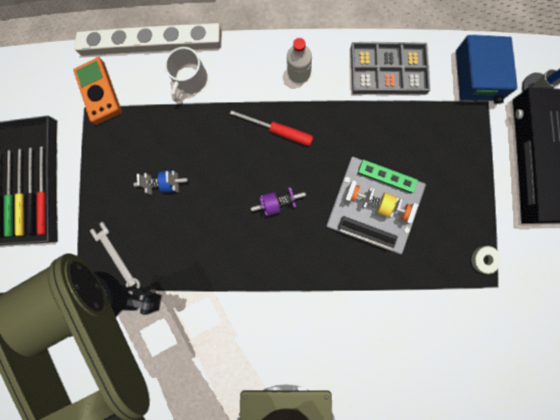

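Both pins enter their orange cups: in the top view the left pin meets its cup at about (358,194) and the right at about (404,210). Blue is unmoved at (160,182). Last, a numeric check of the pin tips and of stillness.

```bash
python3 - <<'E'
from h import *
from plant import manip
manip.dwell(.5)
b=imaging.read_camera("side");a=cv2.imread("pics/side8.png")
print("diff",np.abs(a[225:310,280:385].astype(int)-b[225:310,280:385]).max())
# pinch 4mm: plates outer +-32, tips +-60
S=cr([((-22,-32,36),(347,317)),((-22,-32,0),(343,402)),((-12,-32,86),(397,192)),((12,-32,86),(467,180)),((22,-32,36),(476,297)),((-12,32,86),(318,75)),((12,32,86),(386,62)),((-22,32,36),(277,200)),((-22,32,0),(275,278))],7,280,225)
T=cr([((0,-30,86),(557,380)),((0,30,86),(363,308)),((0,32,29),(318,322)),((0,-55,31),(592,428))],7,320,150)
obs={"side":S,"top":T[:2]}
def pl(p,L): return R.from_euler('ZYX',[p[3],p[4],p[5]]).apply(L)+p[:3]
f=lambda p:np.concatenate([(proj(n,pl(p,np.array([o[0] for o in l])))-np.array([o[1] for o in l])).ravel() for n,l in obs.items()])
s=least_squares(f,[.517,-.208,.034,-.37,0,0],loss='soft_l1');print(s.x.round(4),f(s.x).round(1))
p=[.5173,-.2081,-.3673];M=R.from_euler('z',-p[2])
for y in(-.06,.06):
    d=M.apply(pl(s.x,np.array([0,y,.028]))-[p[0],p[1],0])-[0,y,.062];print(y,d.round(4),np.linalg.norm(d).round(4))
E
```

```text
diff 18
[ 0.5178 -0.2097  0.0363 -0.3914  0.0016 -0.0281] [ 0.4  0.8 -0.2  0.6 -0.6  0.2 -0.3 -0.1  0.4 -0.1 -0.3 -0.5 -0.1 -0.4
  0.1 -0.4 -0.5  0.3  0.2 -0.1  0.2 -0.8]
-0.06 [-0.0003 -0.0005  0.0039] 0.004
0.06 [ 0.0026 -0.0006  0.0006] 0.0027
```

Both pin tips are within about 4 mm of the cup bottoms, and the scene is still (differences at noise level). Handing in.

```bash
python3 - <<'E'
from plant import manip
print(manip.get_state()["time"]); manip.sign_off()
E
```

```text
15.9417
the job is handed in; nothing more can be done
```

The yellow spindle is loaded in the printer, with a pin in each orange cup, and the job was handed in at 15.9 s of the 35 s allowed. I pinched it fully short by its thumb tabs, lowered it between the cups without contact, and opened the gripper in steps so it sprang out. The arm then withdrew clear without touching anything.

- **Pin positions:** the last fit puts the pin tips about 4 mm (fixed end) and 3 mm (sprung end) from their cup-bottom centres, against the 14 mm limit. That fit assumes the pins are seated against both cup bottoms.
- **At rest:** two side pictures taken at least half a second apart showed only noise-level differences.
- **Blue roll:** it was still at its starting pixel in the top view.
- **Disagreements:** an early reading of the sprung pin tip suggested a 4 mm offset along the axle. A closer crop showed I had misread the tip, and the offset went away. The two cameras also differed by 2–4 mm on the spindle's starting position, which was within the clearances.

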